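Index the sample carousel to the pointer with a fingertip

TASK

Turn the small sample carousel until the yellow-lidded cup stands centred in front of the red pointer on its foot. Do it gently, only by pushing sideways with a fingertip (or the outside of closed fingers) on the black-sleeved arms that stick out of the carousel: do not touch or lift the cups, do not pinch the arms, and leave everything else on the bench where it is.

Things in the scene. Friction and masses are not known exactly. Their poses are not given: they have to be found in the camera images.
- pointer_foot: Fixed grey foot of the carousel, 124 mm disc on the bench. Origin: on the carousel's vertical axis, at bench height. The red arrow lies on a low tongue along the foot's own -x, 100 to 130 mm from the axis, at most 18 mm high, pointing inwards at the axis. The foot's yaw varies, so the arrow may lie anywhere on the robot's side of the carousel.
- pointer (a point): Inner tip of the red arrow, 100 mm from the carousel's axis, 14 mm above the bench.
- carousel: White turntable, 184 mm diameter, top 33 mm above the bench; turns freely either way about the vertical axis through its origin (at bench height, z up). About 2 N at an arm's end turns it; it stays where it is left (friction, no spring or detents). Three pockets (62 mm rings, 12 mm high) 56 mm from the axis at 180, 300, 60 degrees in its frame (counterclockwise from its x, seen from above).
- spoke_0_tip (a point): Outer end of one push arm (at 240 degrees in the carousel's frame), 142 mm from the axis, 60 mm above the bench. The three level round arms stand midway between the pockets, axis 60 mm above the bench; black sleeves 16 mm thick cover them from 96 to 142 mm out. Under the sleeves there is only the bench and the 18 mm high arrow, so fingertips can stand about 40 mm above the bench and push sideways.
- spoke_1_tip (a point): Outer end of the second arm (at 0 degrees), likewise.
- spoke_2_tip (a point): Outer end of the third arm (at 120 degrees), likewise.
- cup_yellow: The cup to bring to the pointer: white cup with a yellow lid, 55 mm diameter, 58 mm high, standing loose in one of the three pockets (any of them, 2 mm of play); its top is 91 mm above the bench. Origin: centre of its underside.
- cup_red_a: White cup with a red lid, same size, in another pocket; not to be touched or lifted.
- cup_red_b: White cup with a red lid, same size, in the third pocket; not to be touched or lifted.
- dropper_red: Bystander: dropper bottle with a red collar, 29 mm diameter, 79 mm high, loose on the front of the bench. Origin: centre of its underside.
- dropper_white: Bystander: brown dropper bottle with a white collar, 29 mm diameter, 79 mm high, loose. Origin: centre of its underside.
- flask: Bystander: conical flask with green contents, 80 mm diameter, 112 mm high, loose. Origin: centre of its underside.
- tape_roll: Bystander: roll of brown tape lying flat, 96 mm diameter, 48 mm high, loose. Origin: centre of its underside.

How it is judged:
By the outcome, as a careful person would: the job done as asked, in the order asked, and still so for the second after the job is handed in, with the robot touching nothing.
It also fails if it takes over 56 s, if anything falls off the work surface, if the arm or the gripper's body presses on something with over 40 N, if the wrist force passes 120 N, or if a joint passes its speed limit or range.

ROBOT

A 7-joint arm with a two-finger parallel gripper is mounted at the origin on a cart in front of the work surface, level with it; the furniture and walls round the work are solid. World frame = base frame: x ahead of the robot, y to its left, z up, the work surface at z = 0. Lengths are in m, angles in rad, forces in N, time in s.
With the tool pointing down it reaches from about 0.4 to 0.85 m from the base axis. Payload 4.5 kg.
Tool frame: the origin (TCP) lies at the very end of the fingers, on their centre line; the grasp point (between the pads) lies 19 mm behind it (r.grip_depth is the z of the grasp point in the tool frame, in m); z points along the fingers, y is the line along which they close (so a half turn about z gives the same grasp; the last joint's range is limited). The gripper opens to 88 mm and grips with 3 to 60 N. Pads are 18 mm wide; open, the fingers measure 123 mm over their backs; the gripper's body (75 mm by 187 mm) begins 45 mm behind the grasp point.
Start: joints at [0.034, 0.689, -0.195, 1.565, 0.157, 0.902, -0.215], TCP at [0.625, 0, 0.239] pointing down, gripper open.
Joint ranges: [-3.01, 3.01], [-0.46, 2.08], [-1.47, 1.51], [0.13, 2.56], [-1, 4.14], [0.04, 2.09], [-2.66, 2.66]. Speed limits (rad/s): [2.57, 2.57, 3.14, 3.14, 3.14, 3.14, 3.14].

INTERFACE

Orientations are given as a unit quaternion [x, y, z, w].
In Python, from plant import r, eyes gives the robot as it stands (r), with the cameras (eyes).
- The arm moves only by the tool inch_along, called after "Request:" as name([rows], argument=value, ...), one row to a line, values as JSON. Schema: {"type":"object","properties":{"offsets":{"type":"array","items":{"type":"object","properties":{"aperture":{"type":"number"},"xyz":{"type":"array","items":{"type":"number"},"minItems":3,"maxItems":3},"rot":{"type":"array","items":{"type":"number"},"minItems":3,"maxItems":3}},"additionalProperties":false,"required":["aperture"]},"minItems":1,"maxItems":10},"grip_n":{"type":"number"},"only":{"type":"string"},"quiet":{"type":"boolean"},"lines":{"type":"string"}},"required":["offsets"],"additionalProperties":false}. offsets is a list of rows, 1 to 10 of them, each an object with the fields aperture (the opening from 0.0 (shut) to 1.0 (fully open)), xyz (a list: dx, dy, dz in fractions of the full range, 1 being 1 m), rot (a list: a rotation vector rx, ry, rz in normalised numbers (1 is pi rad)); a field left out counts as zero (the opening has to be given); each row is the pose to reach, as a shift and turn from the pose commanded when the call began, along the tool's axes at that moment; what a row does not reach only later rows make up. A row lasts 1/10 s, in which the tool goes at most 0.05 m and 0.15 rad, less where a joint would pass 70% of its speed; a pose out of reach is approached as far as the arm can. The fingers move at their own pace and stop on an object; grip_n is the grip in N (left out, the last holds). Time passes only in rows, so rows that do not move let the fingers close. The tool returns the time, the measured TCP pose, the force, the opening and the grip force at its end. only (a regular expression) keeps the lines of the reply that match it, lines (a string "A,B") keeps lines A to B, and quiet returns only ok. Shift and turn numbers lie between -1 and 1, and a call with a number outside is refused. Input that does not fit is refused with a message, and nothing moves.
- r.get_state(): the state, without advancing time (a new reading comes with each control period).
- eyes.snapshot(name): name is "scene" or "side" or "wrist"; returns the picture (480x640x3 uint8, red, green, blue); there is no depth.
- eyes.camera_params(name): a dict with "fx", "fy", "cx", "cy" (pixels), "k1" (the pictures are not rectified: a ray, as slopes to the right and down, at radius r is drawn at 1 + k1 r^2 times it, then the intrinsics apply), "rvec" (rotation vector, rad) and "tvec" (3), from world to camera coordinates, as OpenCV has them. Camera axes: x right, y down, z forward; pixel columns grow to the right and rows downward; lengths in m; the calibration is good to about 2 mm. A picture is of the moment at which its call begins: read the wrist's pose just before it. camera_params takes no time and is no camera call; for the wrist camera it gives the pose at the moment of the call.
- r.finish_job(): hands the job in; it is judged then, once.
The state is a dict: "clock": time; "q": joint angles; "qd": joint speeds; "joint_torque": joint torques, N m; "tool_pos": TCP position; "eef_rot": TCP orientation; "contact_force": force on the tool from outside, world axes, zero at the start; "moment": the same for the moment, N m; "opening": opening from 0.0 (shut) to 1.0 (fully open); "finger_force": force on a finger pad.
Only numpy, scipy, OpenCV 4.12 (cv2) and the standard library are available. Lean on these libraries where they do the work, as an engineer would, in place of code of your own. Each camera call takes 0.05 s, during which the arm holds its last target. There are 200 camera calls.

## Working session

There is one attempt and no reset: what is moved stays moved. The work goes in short steps, Python scripts to look and compute and a tool call to move; the robot and the scene stay as the last step left them, time stands still between calls to the robot, and variables do not carry over. Pictures are saved under pics/ and viewed, at most 10 in all, crops included, and the job is handed in when it is done.

```bash
ls; mkdir -p pics
```

Run:
```python
from plant import r, eyes
import cv2
for n in("scene","side"):
    cv2.imwrite(f"pics/{n}0.png",eyes.snapshot(n)[:,:,::-1]); print(n,eyes.camera_params(n))
s=r.get_state();print(s["clock"],s["tool_pos"],s["eef_rot"],s["opening"])
```

```text
pics
plant.py
scene {'fx': 624.2571172351941, 'fy': 624.2571172351941, 'cx': 325.0411141943497, 'cy': 243.47754543238094, 'k1': 0.027721775000977895, 'rvec': array([ 1.89742449, -0.83149488,  0.53347356]), 'tvec': array([-0.33529397,  0.25221082,  1.31902683])}
side {'fx': 611.2291226802472, 'fy': 611.2291226802472, 'cx': 323.0169537947947, 'cy': 236.93448588401768, 'k1': -0.1752676458526761, 'rvec': array([ 0.07714578,  2.73390695, -1.5099859 ]), 'tvec': array([0.54932102, 0.00274626, 1.46963795])}
0.1 [ 6.24430548e-01 -7.20841215e-05  2.37979172e-01] [ 7.07089759e-01  7.07123305e-01 -6.52535777e-04 -5.28149696e-04] 1.001311519261645
```

View pics/scene0.png

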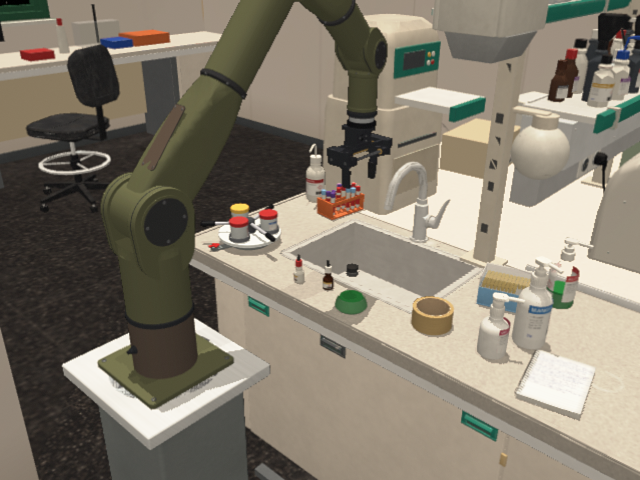

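View pics/side0.png

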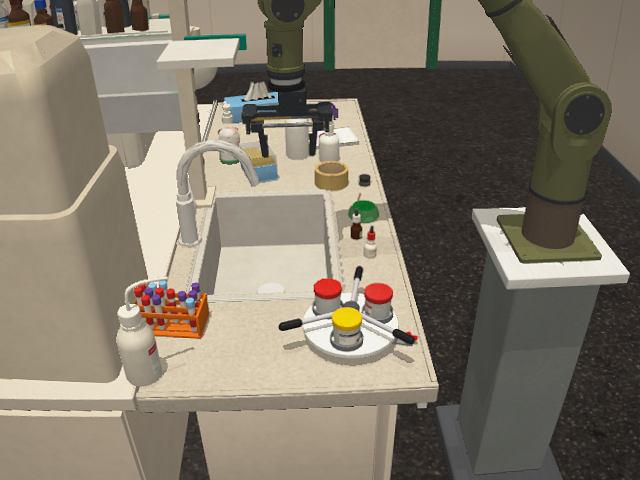

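The carousel is at about (250,232) in scene and (350,325) in side. The arrow is at its robot-side edge, at about (215,245) and (410,338). I'll enlarge both.

Run:
```python
import cv2,numpy as np
a=cv2.imread("pics/scene0.png")[190:265,190:300];b=cv2.imread("pics/side0.png")[255:370,265:435]
a=cv2.resize(a,(770,525),interpolation=cv2.INTER_CUBIC)
b=cv2.resize(b,None,fx=4.7,fy=4.7,interpolation=cv2.INTER_CUBIC)[:600,:800]
cv2.imwrite("pics/a.png",a);cv2.imwrite("pics/b.png",b)
```

```text
(no output)
```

View pics/a.png

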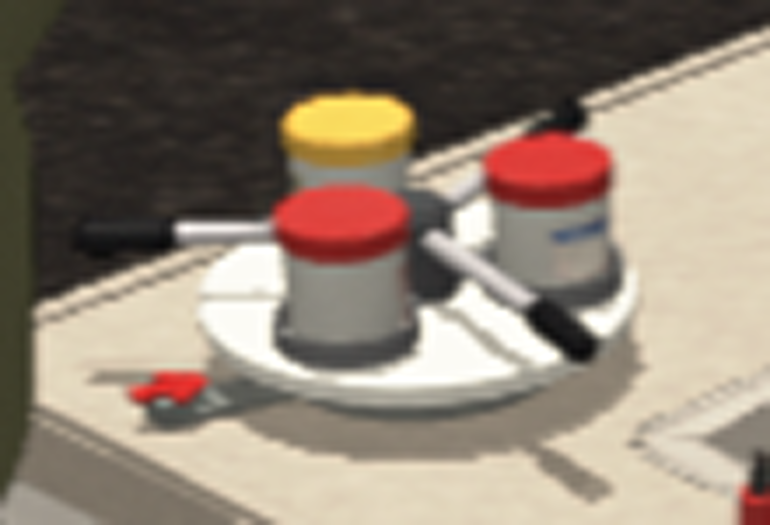

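View pics/b.png

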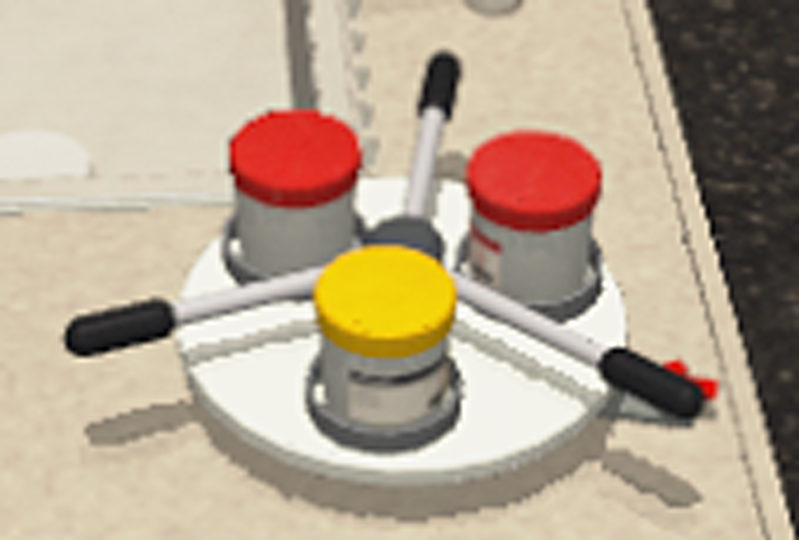

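Crop readings (scene ×7 from (190,190), side ×4.7 from (265,255)):

| Point | Scene crop | Side crop |
|---|---|---|
| Yellow lid | (349,120) | (385,295) |
| Red lid, robot side | (342,213) | (534,178) |
| Red lid, other | (548,160) | (295,155) |
| Arm tip, robot side | (78,236) | (698,402) |
| Arm tip, front | (586,350) | (445,60) |
| Arm tip, far | (580,110) | (72,338) |
| Arrow inner tip | (208,383) | hidden |

Create h.py:
```python
import numpy as np,cv2
from plant import r, eyes
def ray(P,px):
    u=np.array([(px[0]-P["cx"])/P["fx"],(px[1]-P["cy"])/P["fy"]]);v=u.copy()
    for _ in range(20): v=u/(1+P["k1"]*(v@v))
    R=cv2.Rodrigues(np.array(P["rvec"]))[0]
    d=R.T@np.r_[v,1]; return -R.T@np.array(P["tvec"]),d/np.linalg.norm(d)
def tri(rays):
    A=sum(np.eye(3)-np.outer(d,d) for c,d in rays);b=sum((np.eye(3)-np.outer(d,d))@c for c,d in rays)
    x=np.linalg.solve(A,b);return x,max(np.linalg.norm(np.cross(x-c,d)) for c,d in rays)
def atz(ry,z): c,d=ry;return c+d*(z-c[2])/d[2]
def axis_fit(): pass
```

Run:
```python
from h import *
S,D=eyes.camera_params("scene"),eyes.camera_params("side")
s=lambda x,y:ray(S,(190+(x+.5)/7-.5,190+(y+.5)/7-.5)); d=lambda x,y:ray(D,(265+(x+.5)/4.7-.5,255+(y+.5)/4.7-.5))
T={}
for n,a,b in [("yel",(349,120),(385,295)),("redR",(342,213),(534,178)),("redF",(548,160),(295,155)),("tipR",(78,236),(698,402)),("tipF",(586,350),(445,60)),("tipB",(580,110),(72,338))]:
    x,e=tri([s(*a),d(*b)]);T[n]=x;print(n,x.round(4),round(e,4))
c=np.mean([T[k] for k in("yel","redR","redF")],0);c2=np.mean([T[k] for k in("tipR","tipF","tipB")],0)
print(c,c2);c=(c+c2)/2
p=atz(s(208,383),.014);T["arrow"]=p;T["arrow_out"]=atz(s(135,392),.016);T["ao_side"]=atz(d(716,388),.016)
for k,x in T.items(): v=x-c;print(k,x.round(3),"r",np.hypot(*v[:2]).round(4),"deg",np.degrees(np.arctan2(v[1],v[0])).round(1))
print(eyes.camera_params("wrist"))
```

```text
yel [0.5269 0.3705 0.0881] 0.0005
redR [0.4615 0.3001 0.0876] 0.0013
redF [0.5561 0.2791 0.0878] 0.0008
tipR [0.4109 0.4083 0.0603] 0.0006
tipF [0.483  0.1786 0.0602] 0.0005
tipB [0.6471 0.3563 0.0606] 0.0004
[0.51481733 0.31656831 0.08783308] [0.51363503 0.31439271 0.06037843]
yel [0.527 0.371 0.088] r 0.0565 deg 77.1
redR [0.461 0.3   0.088] r 0.0549 deg -163.7
redF [0.556 0.279 0.088] r 0.0554 deg -41.0
tipR [0.411 0.408 0.06 ] r 0.1389 deg 138.1
tipF [0.483 0.179 0.06 ] r 0.1404 deg -102.9
tipB [0.647 0.356 0.061] r 0.139 deg 17.1
arrow [0.419 0.338 0.014] r 0.098 deg 167.0
arrow_out [0.391 0.349 0.016] r 0.1282 deg 164.7
ao_side [0.39  0.352 0.016] r 0.1297 deg 163.6
{'fx': 346.81577939387904, 'fy': 346.81577939387904, 'cx': 324.53779967001833, 'cy': 238.4893828789394, 'k1': 0.01531878207636556, 'rvec': array([-2.87438250e+00, -2.16185043e-03,  2.38837246e-03]), 'tvec': array([-0.62481277, -0.03683664,  0.38992679])}
```

Fits the geometry: heights are 60 and 88 mm, arm radius about 140 mm, pocket radius about 56 mm. The axis is near (0.514, 0.315), the yellow cup at 77° and the arrow at about 165°, so the carousel needs about +88° counterclockwise. I'll push the front arm (-103°) from its -x side. First I'll move to a hover with the fingers shut and look with the wrist camera.

Request:
inch_along([
  {"aperture": 0, "xyz": [0.03, -0.03, 0]},
  {"aperture": 0, "xyz": [0.06, -0.06, 0]},
  {"aperture": 0, "xyz": [0.09, -0.09, 0]},
  {"aperture": 0, "xyz": [0.12, -0.12, 0]},
  {"aperture": 0, "xyz": [0.15, -0.15, 0]},
  {"aperture": 0, "xyz": [0.17, -0.18, 0]},
  {"aperture": 0, "xyz": [0.17, -0.18, 0]},
  {"aperture": 0, "xyz": [0.17, -0.18, 0]},
])

```text
clock: 0.9
tool_pos: [0.4447, 0.1703, 0.2387]
eef_rot: [0.706, 0.708, -0.0, 0.0]
contact_force: [0.6, -0.8, -0.4]
opening: 0.296
finger_force: 0.0
```

Run:
```python
from h import *
W=eyes.camera_params("wrist");im=eyes.snapshot("wrist");cv2.imwrite("pics/w1.png",im[:,:,::-1]);print(W)
S,D=eyes.camera_params("scene"),eyes.camera_params("side")
for n,a,b in [("dropR",(299,262),(371,233)),("dropW",(328,265),(357,217)),("flaskc",(351,305),(363,213)),("spout",(390,205),(255,182))]: print(n,tri([ray(S,a),ray(D,b)]))
```

```text
{'fx': 346.81577939387904, 'fy': 346.81577939387904, 'cx': 324.53779967001833, 'cy': 238.4893828789394, 'k1': 0.01531878207636556, 'rvec': array([-2.87418008e+00, -4.30014414e-03, -2.63185583e-04]), 'tvec': array([-0.44594988,  0.1269738 ,  0.43449187])}
dropR (array([0.44208429, 0.03977209, 0.05671054]), np.float64(0.00036304779466814647))
dropW (array([ 0.46999605, -0.03173353,  0.06097714]), np.float64(0.0034233785932981506))
flaskc (array([ 0.4393482 , -0.14051071,  0.00513659]), np.float64(0.0007338001525876442))
spout (array([ 0.70530075, -0.04416666,  0.15724766]), np.float64(0.004343033697168254))
```

View pics/w1.png

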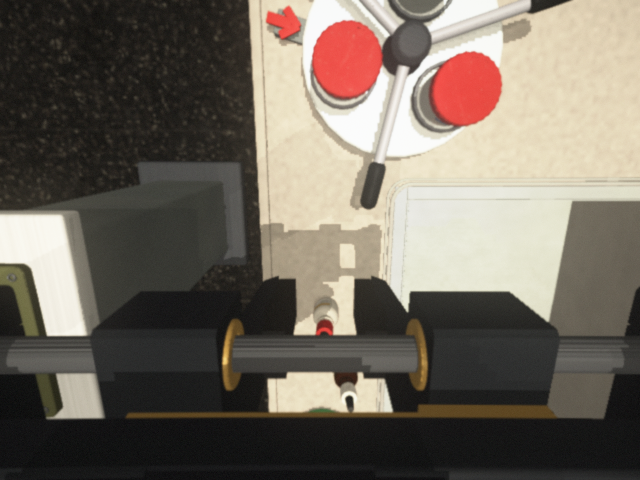

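The wrist view shows the arrow with its inner tip at (301,28) and outer end at (268,18). The front arm's tip is at (369,206), the hub at (408,44), and the red lids at (348,60) and (466,88). The red dropper is well clear at y=0.04.

Run:
```python
from h import *
W=eyes.camera_params("wrist")
c=np.array([.5142,.3155])
for n,p,z in [("ain",(301,28),.014),("aout",(268,18),.014),("tip",(369,206),.06),("sleeve_in",(380,165),.06),("redR",(348,60),.091),("redF",(466,88),.091)]:
    x=atz(ray(W,p),z);v=x[:2]-c;print(n,x.round(4),np.hypot(*v).round(4),np.degrees(np.arctan2(v[1],v[0])).round(1))
x,y=r.get_state()["tool_pos"][:2];print(x,y)
for ph in np.arange(-112,-10,8.):
    f=np.radians(ph);t=c+.122*np.array([np.cos(f),np.sin(f)])-.0265*np.array([-np.sin(f),np.cos(f)]);print(ph,t.round(3))
```

```text
ain [0.4241 0.3428 0.014 ] 0.0942 163.1
aout [0.3932 0.351  0.014 ] 0.1261 163.6
tip [0.4886 0.1807 0.06  ] 0.1373 -100.7
sleeve_in [0.4974 0.2187 0.06  ] 0.0982 -99.9
redR [0.4644 0.2994 0.091 ] 0.0523 -162.1
redF [0.5571 0.2794 0.091 ] 0.0561 -40.0
0.44560299754476934 0.1695795313614112
-112.0 [0.444 0.212]
-104.0 [0.459 0.204]
-96.0 [0.475 0.197]
-88.0 [0.492 0.193]
-80.0 [0.509 0.191]
-72.0 [0.527 0.191]
-64.0 [0.544 0.194]
-56.0 [0.56 0.2 ]
-48.0 [0.576 0.207]
-40.0 [0.591 0.217]
-32.0 [0.604 0.228]
-24.0 [0.615 0.242]
-16.0 [0.624 0.256]
```

Request:
inch_along([
  {"aperture": 0, "xyz": [0.037, -0.008, 0.01]},
  {"aperture": 0, "xyz": [0.037, -0.008, 0.05]},
  {"aperture": 0, "xyz": [0.037, -0.008, 0.09]},
  {"aperture": 0, "xyz": [0.037, -0.008, 0.13]},
  {"aperture": 0, "xyz": [0.037, -0.008, 0.16]},
  {"aperture": 0, "xyz": [0.037, -0.008, 0.18]},
  {"aperture": 0, "xyz": [0.037, -0.008, 0.193]},
  {"aperture": 0, "xyz": [0.037, -0.008, 0.193]},
  {"aperture": 0, "xyz": [0.037, -0.008, 0.193]},
])

```text
clock: 1.85
tool_pos: [0.438, 0.2062, 0.0456]
eef_rot: [0.708, 0.706, 0.0, 0.0]
contact_force: [-0.2, 0.2, -0.4]
opening: 0.003
finger_force: 0.0
```

The rows are not in the units I measure in: turns go in shares of pi rad. I convert before sending: -0.38 rad / 3.1416 = -0.121.

Request:
inch_along([
  {"aperture": 0, "xyz": [-0.002, 0.01, 0]},
  {"aperture": 0, "xyz": [-0.004, 0.02, 0]},
  {"aperture": 0, "xyz": [-0.007, 0.03, 0]},
  {"aperture": 0, "xyz": [-0.01, 0.04, 0], "rot": [0, 0, -0.0064]},
  {"aperture": 0, "xyz": [-0.013, 0.05, 0], "rot": [0, 0, -0.0159]},
  {"aperture": 0, "xyz": [-0.014, 0.06, 0], "rot": [0, 0, -0.0318]},
  {"aperture": 0, "xyz": [-0.015, 0.07, 0], "rot": [0, 0, -0.0541]},
  {"aperture": 0, "xyz": [-0.015, 0.08, 0], "rot": [0, 0, -0.0796]},
  {"aperture": 0, "xyz": [-0.015, 0.09, 0], "rot": [0, 0, -0.1019]},
  {"aperture": 0, "xyz": [-0.013, 0.1, 0], "rot": [0, 0, -0.121]},
])

```text
clock: 2.85
tool_pos: [0.5373, 0.1927, 0.0457]
eef_rot: [0.56, 0.829, -0.001, -0.0]
contact_force: [-1.4, 0.0, 1.1]
opening: 0.005
finger_force: 1.0
```

Scaled: -0.73 rad / 3.1416 = -0.2324.

Request:
inch_along([
  {"aperture": 0, "xyz": [-0.001, 0.01, 0], "rot": [0, 0, -0.0255]},
  {"aperture": 0, "xyz": [-0.002, 0.02, 0], "rot": [0, 0, -0.0573]},
  {"aperture": 0, "xyz": [-0.002, 0.03, 0], "rot": [0, 0, -0.0859]},
  {"aperture": 0, "xyz": [-0.001, 0.041, 0], "rot": [0, 0, -0.1114]},
  {"aperture": 0, "xyz": [0, 0.05, 0], "rot": [0, 0, -0.1337]},
  {"aperture": 0, "xyz": [0.002, 0.0586, 0], "rot": [0, 0, -0.156]},
  {"aperture": 0, "xyz": [0.005, 0.067, 0], "rot": [0, 0, -0.1783]},
  {"aperture": 0, "xyz": [0.0075, 0.075, 0], "rot": [0, 0, -0.2005]},
  {"aperture": 0, "xyz": [0.0105, 0.081, 0], "rot": [0, 0, -0.2196]},
  {"aperture": 0, "xyz": [0.0136, 0.0864, 0], "rot": [0, 0, -0.2324]},
])

```text
clock: 3.85
tool_pos: [0.6132, 0.2363, 0.0455]
eef_rot: [0.228, 0.974, -0.001, 0.0]
contact_force: [-0.9, -1.9, 0.8]
opening: 0.003
finger_force: 1.0
```

Run:
```python
from h import *
cv2.imwrite("pics/scene2.png",eyes.snapshot("scene")[:,:,::-1]);b=eyes.snapshot("side")[255:370,265:435,::-1]
a=cv2.imread("pics/scene2.png")[190:265,190:300]
a=cv2.resize(a,(586,400),interpolation=cv2.INTER_CUBIC)
w=eyes.snapshot("wrist")[:,:,::-1];cv2.imwrite("pics/w2.png",w);cv2.imwrite("pics/side2c.png",cv2.resize(b,None,fx=4.7,fy=4.7,interpolation=cv2.INTER_CUBIC)[:600,:800])
```

```text
(no output)
```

View pics/w2.png

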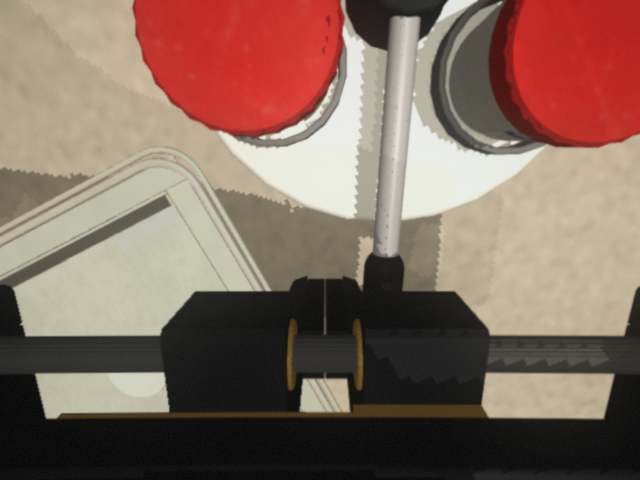

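View pics/side2c.png

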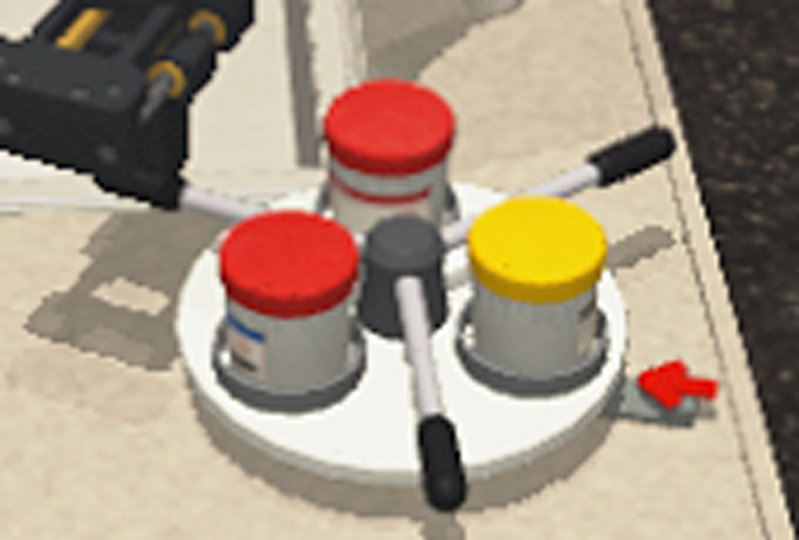

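The yellow lid is near the arrow in the side crop, at (537,240). The arrow's inner tip is at (638,383) and its outer end at (717,388). Arm tips are at (668,137) and (447,505), red lids at (390,127) and (289,258).

Run:
```python
from h import *
D=eyes.camera_params("side");S=eyes.camera_params("scene")
d=lambda x,y:ray(D,(265+(x+.5)/4.7-.5,255+(y+.5)/4.7-.5));s=lambda x,y:ray(S,(190+(x+.5)/7-.5,190+(y+.5)/7-.5))
print("arrow tri",tri([d(638,383),s(208,384)]))
old=[atz(d(*p),.0885) for p in[(385,295),(534,178),(295,155)]]
new=[atz(d(*p),.0885) for p in[(537,240),(390,127),(289,258)]]
ot=[atz(d(*p),.06) for p in[(698,402),(445,60),(72,338)]]
print([np.mean(x,0).round(4) for x in(old,new,ot)])
c=np.mean(old+new+ot+ot,0)
P={"yel":new[0],"r1":new[1],"r2":new[2],"tR":atz(d(666,139),.06),"tB":atz(d(447,502),.06),"ain":atz(d(638,383),.016),"aout":atz(d(717,388),.016)}
for k,x in P.items(): v=(x-c)[:2];print(k,x.round(4),np.hypot(*v).round(4),np.degrees(np.arctan2(v[1],v[0])).round(1))
```

```text
arrow tri (array([0.42039441, 0.34105583, 0.01140744]), np.float64(0.0007928736865170184))
[array([0.5143, 0.3183, 0.0885]), array([0.5139, 0.3178, 0.0885]), array([0.5135, 0.314 , 0.06  ])]
yel [0.4646 0.3421 0.0885] 0.0557 152.1
r1 [0.5155 0.2643 0.0885] 0.0517 -88.1
r2 [0.5617 0.3469 0.0885] 0.0569 32.8
tR [0.3952 0.2423 0.06  ] 0.1396 -148.1
tB [0.5106 0.4557 0.06  ] 0.1397 91.3
ain [0.4209 0.3468 0.016 ] 0.0979 161.7
aout [0.3895 0.3522 0.016 ] 0.1295 163.8
```

About 11° remains (yellow at 152°, arrow at 163.5°). I'll make a slow final push.

Scaled: -0.19 rad / 3.1416 = -0.0605.

Request:
inch_along([
  {"aperture": 0, "xyz": [-0.0006, 0.004, 0], "rot": [0, 0, -0.0095]},
  {"aperture": 0, "xyz": [-0.0012, 0.009, 0], "rot": [0, 0, -0.0223]},
  {"aperture": 0, "xyz": [-0.0017, 0.014, 0], "rot": [0, 0, -0.035]},
  {"aperture": 0, "xyz": [-0.0022, 0.018, 0], "rot": [0, 0, -0.0446]},
  {"aperture": 0, "xyz": [-0.0026, 0.0215, 0], "rot": [0, 0, -0.0541]},
  {"aperture": 0, "xyz": [-0.0028, 0.024, 0], "rot": [0, 0, -0.0605]},
  {"aperture": 0, "xyz": [-0.0028, 0.024, 0], "rot": [0, 0, -0.0605]},
])

```text
clock: 4.7
tool_pos: [0.6255, 0.2594, 0.0457]
eef_rot: [0.135, 0.991, 0.0, 0.0]
contact_force: [-0.3, -1.2, 0.0]
opening: 0.009
finger_force: 0.4
```

Run:
```python
from h import *
for n,sl,f in(("side",np.s_[255:370,265:435],4.7),("scene",np.s_[190:265,190:300],7)):
    cv2.imwrite(f"pics/{n}3.png",cv2.resize(eyes.snapshot(n)[sl][:,:,::-1],None,fx=f,fy=f,interpolation=cv2.INTER_CUBIC)[:600,:800])
```

```text
(no output)
```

View pics/side3.png

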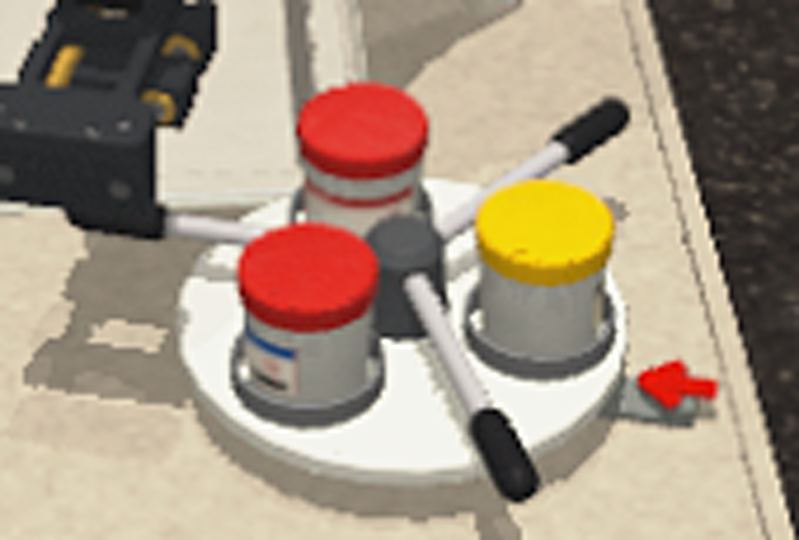

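The yellow lid is at (545,223), the reds at (363,130) and (308,267), the arm tips at (620,111) and (521,490). I'll measure again, and back off away from the arm and up.

Run:
```python
from h import *
D=eyes.camera_params("side")
d=lambda x,y:ray(D,(265+(x+.5)/4.7-.5,255+(y+.5)/4.7-.5))
for c in([.514,.3155],[.5138,.3145]):
  for k,p,z,o in[("yel",(545,223),.0885,0),("r1",(363,130),.0885,120),("r2",(308,267),.0885,-120),("tR",(620,111),.06,60),("tB",(521,490),.06,-60)]:
    v=atz(d(*p),z)[:2]-c;print(k,np.hypot(*v).round(4),((np.degrees(np.arctan2(v[1],v[0]))-o+(180 if 0 else 0))%360).round(1))
```

```text
yel 0.0563 163.3
r1 0.0514 164.3
r2 0.0552 162.5
tR 0.1393 162.8
tB 0.1393 162.9
yel 0.0564 162.2
r1 0.0505 164.8
r2 0.056 163.2
tR 0.1385 162.5
tB 0.1402 162.7
```

Request:
inch_along([
  {"aperture": 0, "xyz": [0, -0.01, 0]},
  {"aperture": 0, "xyz": [0, -0.025, 0]},
  {"aperture": 0, "xyz": [0, -0.04, 0]},
  {"aperture": 0, "xyz": [0, -0.04, -0.04]},
  {"aperture": 0, "xyz": [0, -0.04, -0.08]},
  {"aperture": 0, "xyz": [0, -0.04, -0.12]},
  {"aperture": 0, "xyz": [0, -0.04, -0.16]},
  {"aperture": 0, "xyz": [0, -0.04, -0.2]},
  {"aperture": 0, "xyz": [0, -0.04, -0.2]},
])

```text
clock: 5.7
tool_pos: [0.6171, 0.222, 0.252]
eef_rot: [0.135, 0.991, 0.003, 0.005]
contact_force: [-0.2, 0.2, 0.2]
opening: 0.002
finger_force: 0.0
```

Request:
inch_along([
  {"aperture": 0, "xyz": [0.02, 0.01, -0.01]},
  {"aperture": 0, "xyz": [0.04, 0.02, -0.02]},
  {"aperture": 0, "xyz": [0.06, 0.035, -0.035]},
  {"aperture": 0, "xyz": [0.074, 0.042, -0.05]},
  {"aperture": 0, "xyz": [0.074, 0.042, -0.05]},
  {"aperture": 0, "xyz": [0.074, 0.042, -0.05]},
  {"aperture": 0, "xyz": [0.074, 0.042, -0.05]},
])

```text
clock: 6.4
tool_pos: [0.5555, 0.2785, 0.2946]
eef_rot: [0.136, 0.991, -0.001, -0.0]
contact_force: [0.6, -0.4, -0.2]
opening: 0.005
finger_force: 0.0
```

Run:
```python
from h import *
print(eyes.camera_params("wrist"));cv2.imwrite("pics/w4f.png",eyes.snapshot("wrist")[:,:,::-1])
w=cv2.imread("pics/w4f.png")[0:300,125:525];cv2.imwrite("pics/w4.png",cv2.resize(w,None,fx=2,fy=2,interpolation=cv2.INTER_CUBIC))
```

```text
{'fx': 346.81577939387904, 'fy': 346.81577939387904, 'cx': 324.53779967001833, 'cy': 238.4893828789394, 'k1': 0.01531878207636556, 'rvec': array([-2.32412107, -1.76475782, -0.23567591]), 'tvec': array([-0.41784923, -0.49583935,  0.32227884])}
```

View pics/w4.png

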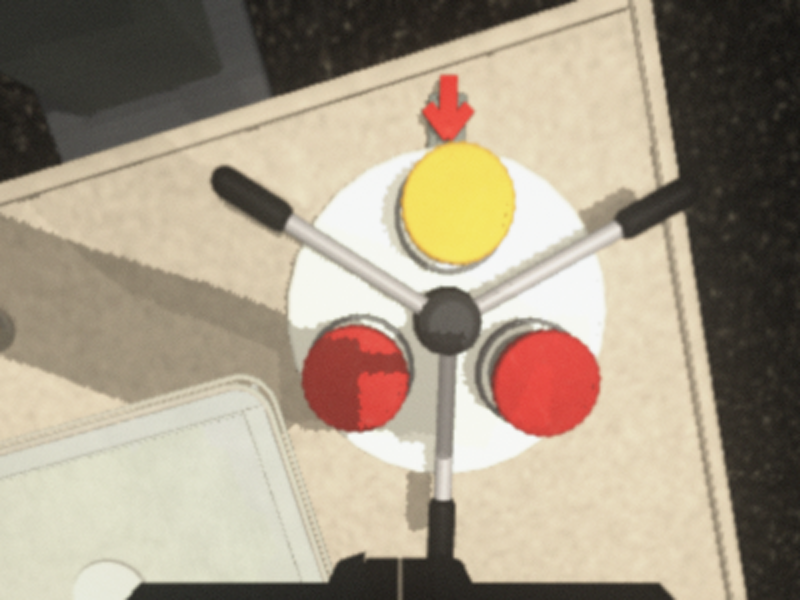

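A clear top view: arrow tip (448,143), tail (449,75), yellow lid (458,203), red lids (356,379) and (547,383), arm tips (217,178) and (690,192).

Run:
```python
from h import *
W=eyes.camera_params("wrist")
g=lambda p,z:atz(ray(W,(125+(p[0]+.5)/2-.5,(p[1]+.5)/2-.5)),z)[:2]
L=[g((458,203),.091),g((356,379),.091),g((547,383),.091)];T=[g((217,178),.06),g((690,192),.06)]
sl=g((441,530),.06)
c=np.mean(L,0);ch=g((447,312),.075);print(c,ch,g((446,310),.033))
# axis from the disc outline at z=.033: left(288,310) right(605,310) bottom(447,472)
import itertools
def circ(P):
    A=np.c_[2*np.array(P),np.ones(len(P))];s=np.linalg.lstsq(A,(np.array(P)**2).sum(1),rcond=None)[0];return s[:2],np.sqrt(s[2]+s[:2]@s[:2])
cd,rd=circ([g(p,.033) for p in[(288,305),(605,310),(447,472),(330,212),(570,205),(385,458),(520,455)]]);print("disc",cd,rd)
for cc in(c,cd):
  for k,x,o in[("yel",L[0],0),("r1",L[1],120),("r2",L[2],-120),("tL",T[0],60),("tR",T[1],-60),("sl",sl,180),("ain",g((448,142),.014),0),("aout",g((449,75),.014),0)]:
    v=x-cc;print(k,np.hypot(*v).round(4),((np.degrees(np.arctan2(v[1],v[0]))-o)%360).round(1))
a=g((448,142),.014)-g((449,75),.014);print("arrow dir",np.degrees(np.arctan2(-a[1],-a[0])))
```

```text
[0.51493857 0.31807272] [0.50912705 0.31729962] [0.50997866 0.31928325]
disc [0.51628328 0.3188803 ] 0.08997507008604497
yel 0.0558 163.5
r1 0.0555 163.4
r2 0.0558 163.2
tL 0.1389 163.7
tR 0.1372 162.2
sl 0.1185 163.2
ain 0.0961 164.1
aout 0.1295 164.2
yel 0.0569 164.6
r1 0.056 161.8
r2 0.0542 163.5
tL 0.1404 163.6
tR 0.1367 162.9
sl 0.1175 162.6
ain 0.0972 164.8
aout 0.1306 164.7
arrow dir 164.58774171660687
```

The cup is within about 1° (1 mm) of the pointer, and the robot is clear of everything. I'll hand it in.

```bash
python3 -c "
from plant import r, eyes
print(r.finish_job())"
```

```text
the job is handed in; nothing more can be done
None
```

The yellow-lidded cup now stands in front of the red pointer, within about 1° (roughly 1 mm) by the last camera measurement; I turned the carousel only by pushing sideways on one sleeved arm, and handed the job in after about 6.5 s with the robot clear.

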